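# Clear the jar out of the kit tray, then lift the tray level by its grip

## Robot

A 6-joint arm with a two-finger parallel gripper is mounted at the origin on the work surface; the furniture and walls round the work are solid. World frame = base frame: x ahead of the robot, y to its left, z up, the work surface at z = 0. Lengths are in m, angles in rad, forces in N, time in s.
With the tool pointing down it reaches from about 0.4 to 0.825 m from the base axis. Payload 7 kg.
Tool frame: the origin (TCP) lies between the finger pads, 19 mm behind the fingertips; this is the grasp point; z points along the fingers, y is the line along which they close (so a half turn about z gives the same grasp; the last joint's range is limited). The gripper opens to 88 mm and grips with 3 to 60 N. Pads are 19 mm wide; open, the fingers measure 130 mm over their backs; the gripper's body (78 mm by 193 mm) begins 47 mm behind the grasp point.
Start: joints at [-0.831, 0.359, 0.012, 0, -1.224, -0.288], TCP at [0.295, -0.607, 0.245] pointing down, gripper open.
Joint ranges: [-3.07, 3.07], [-1.43, 2.12], [-1.02, 1.25], [-3.03, 1.67], [-3.05, -0], [-3.03, 3.03]. Speed limits (rad/s): [2.39, 2.39, 3.01, 3.14, 3.14, 3.14].

## Interface

Orientations are given as [roll, pitch, yaw] about the fixed x, y, z axes, in that order (R = Rz(yaw) Ry(pitch) Rx(roll)).
In Python, from station import arm gives the robot as it stands.
- The arm moves only by the shell command python3 -m crank 'ROWS' [OPENING] [FORCE]. ROWS is JSON, a list of rows, each an object of numbers: "dx", "dy", "dz": the shift along the tool's x, y, z in cm; "wx", "wy", "wz": the turn, a rotation vector about the tool's x, y, z in degrees. A call has exactly 10 rows; each row is the pose to reach, as a shift and turn from the pose commanded when the call began, along the tool's axes at that moment; what a row does not reach only later rows make up. A row lasts 1/8 s, in which the tool goes at most 62.5 mm and 10.7 degrees, less where a joint would pass 70% of its speed; a pose out of reach is approached as far as the arm can. A call with a gripper value outside its range is refused whole. OPENING is the finger opening in cm, from 0 to 8.76, set as the call begins (- or left out, the last holds). The fingers move at their own pace and stop on an object; FORCE is the grip in N (left out, the last holds). Time passes only in rows, so rows that repeat a pose let the fingers close, or fill a call up. It gives the time, the measured TCP pose, the force, the opening and the grip force at its end, in the units of the state.
- arm.get_state(): the state, without advancing time (a new reading comes with each control period).
- arm.grab_frame(name): name is "side" or "top"; returns the picture (400x640x3 uint8, red, green, blue); there is no depth.
- arm.calibration(name): a dict with "fx", "fy", "cx", "cy" (pixels), "dist_coeffs" ([k1, k2, p1, p2, k3] as OpenCV has them; the pictures are not rectified), "world_from_camera" (4x4, takes a point from camera to world coordinates). Camera axes: x right, y down, z forward; pixel columns grow to the right and rows downward; lengths in m; the calibration is good to about 2 mm. A picture is of the moment at which its call begins. calibration takes no time and is no camera call.
- arm.job_done(): hands the job in; it is judged then, once.
Trained networks look in the newest picture that a camera, given by its name, has taken for a name from the list of things; names that differ only in an ending like _2 or _b are one class to them, and where a whole thing is asked for, a point or a joint stands for the part that bears it (a point fixed in the world has none). Each returns a list of dicts, best first, with "confidence" (0 to 1); they miss things now and then, are a little off and sometimes report something else, mostly with a low value. They report only what shows in the picture. A call takes as long as a camera call.
- arm.find_in(camera, query): "centre" ([x, y, z] in m, in world coordinates, good to about 4 mm: the middle of the surface that is visible of it).
- arm.masks_of(camera, query): "pixels" (400x640 bool, what is visible of it).
- arm.mark_of(camera, query): "centre" ([x, y, z] in m, in world coordinates, good to about 4 mm: a listed point, or the origin of a listed thing).
The state is a dict: "t": time; "q": joint angles; "qd": joint speeds; "joint_efforts": joint torques, N m; "eef_pos": TCP position; "ee_rot": TCP orientation; "force": force on the tool from outside, world axes, zero at the start; "moment": the same for the moment, N m; "width": finger opening in m; "gripper_force": force on a finger pad.
Only numpy, scipy, OpenCV 4.12 (cv2) and the standard library are available. Lean on these libraries where they do the work, as an engineer would, in place of code of your own. Each camera call takes 0.05 s, during which the arm holds its last target. There are 200 camera calls.

## Task

Take the screw jar out of the grey kit tray and stand it upright on the bare table beside the tray, setting it down rather than dropping it. Then lift the tray by its orange grip, with the servo and gear still in it, until its feet are about 15 cm above the table, keeping it level all the while, and finish still holding it there, steady and level. Leave the multimeter, caliper and tape roll alone.

Things in the scene. Friction and masses are not known exactly. Their poses are not given: they have to be found in the camera images.
- kit_tray: Loose grey open tray on four feet, 220 (x) x 150 (y) mm, 0.3 to 0.55 kg, at any yaw. Origin: centre of its underside, z up. Inner floor at z = 12 mm, walls to 36 mm. A fin along x stands across its middle and carries the grip. Jar on its +y side; servo and gear on the -y side at the x ends, behind pocket walls (to z = 26 mm) at x = +47 and -47 mm; between these it is empty
- tray_grip (a point): Middle of the tray's orange grip, 64 mm above the tray's origin, axes as the tray's. The grip is 84 mm long (x), 14 mm thick (y), z = 50 to 82 mm above the tray's origin, on an 8 mm web; to be held across its thickness near its middle; 40 N of grip is ample. At the start the jar is 3 to 8 mm from it: no finger fits between
- jar: Round closed clear jar of screws with a white lid, 52 mm in diameter, 54 mm tall, 0.09 to 0.17 kg, upright. Origin: centre of its underside. At the start it stands on the tray's inner floor, 37 to 41 mm to +y of the fin's middle plane, within 15 mm of the tray's middle along x; finger room only on its two sides that face along the tray's x
- servo: Small blue servo motor, 18 x 36 x 26 mm, about 12 g, loose in the tray pocket at the +x, -y end. Origin: centre of its underside
- gear: Cream plastic gear wheel, 33 mm in diameter, 9 mm thick, about 12 g, loose, flat in the tray pocket at the -x, -y end. Origin: centre of its underside
- multimeter: Bystander: teal hand multimeter, 135 (x) x 70 x 41 mm, flat on the table to the right of the work. Origin: centre of its underside
- caliper: Bystander: digital caliper, 195 mm long (its y), 61 mm wide (its x), 12 mm high, flat on the table to the left of the work. Origin: centre of its underside
- tape_roll: Bystander: roll of black insulating tape, 67 mm in diameter, 18 mm high, flat on the table beyond the multimeter, to the right of the work. Origin: centre of its underside

How it is judged:
By the outcome, as a careful person would: the job done as asked, in the order asked, and still so for the second after the job is handed in, while the arm keeps its last pose, push and grip.
It also fails if it takes over 50 s, if anything falls off the work surface, if the arm or the gripper's body presses on something with over 40 N, if the wrist force passes 120 N, or if a joint passes its speed limit or range.

## Working session

There is one attempt and no reset: what is moved stays moved. The work goes in short steps, Python scripts to look and compute and a shell command to move; the robot and the scene stay as the last step left them, time stands still between calls to the robot, and variables do not carry over. Pictures are saved under pics/ and viewed, at most 10 in all, crops included, and the job is handed in when it is done.

```bash
mkdir -p pics; ls; python3 - <<'E'
from station import arm
import cv2,numpy as np
s=arm.get_state();print(s['t'],s['eef_pos'],s['ee_rot'],s['width'])
im={c:arm.grab_frame(c) for c in('top','side')}
cv2.imwrite('pics/a.png',cv2.resize(np.vstack([im['top'],im['side']])[:,:,::-1],(480,600)))
cv2.imwrite('pics/top.png',im['top'][:,:,::-1])
for c in im:
  print(c,np.round(arm.calibration(c)['world_from_camera'],3).tolist(),arm.calibration(c)['fx'])
  for n in('kit_tray','tray_grip','jar','servo','gear','multimeter','caliper','tape_roll'):
    print(n,[(np.round(d['centre'],4).tolist(),round(d['confidence'],2)) for d in arm.mark_of(c,n)[:2]])
E
```

```text
pics
0.0 [ 0.29447955 -0.60688811  0.24445693] [ 3.14000741e+00 -1.34814067e-04 -2.68992904e+00] 0.08804176463270408
top [[0.021, -0.996, 0.084, 0.422], [-1.0, -0.02, 0.013, -0.021], [-0.011, -0.085, -0.996, 1.341], [0.0, 0.0, 0.0, 1.0]] 442.4620596701428
kit_tray [([0.4989, 0.0607, -0.0016], 0.66)]
tray_grip [([0.5024, 0.0597, 0.0635], 0.72)]
jar [([0.4683, 0.0408, 0.012], 0.83), ([0.4785, -0.3703, -0.0021], 0.51)]
servo [([0.4597, 0.1362, 0.0095], 0.52)]
gear [([0.5792, 0.0412, 0.01], 0.61)]
multimeter [([0.4797, -0.3706, -0.0004], 0.77)]
caliper [([0.5308, 0.3318, -0.0039], 0.65)]
tape_roll [([0.6092, -0.3356, 0.0009], 0.92)]
side [[-0.843, -0.303, 0.445, 0.017], [-0.538, 0.483, -0.69, 0.762], [-0.005, -0.821, -0.57, 0.703], [0.0, 0.0, 0.0, 1.0]] 429.576240260694
kit_tray [([0.5011, 0.0595, 0.0017], 0.87)]
tray_grip [([0.499, 0.0589, 0.0603], 0.71), ([0.5036, 0.0598, -0.0007], 0.43)]
jar [([0.4713, 0.0392, 0.0123], 0.96)]
servo [([0.4607, 0.1336, 0.0102], 0.49)]
gear [([0.5846, 0.0437, 0.0116], 0.42), ([0.5337, 0.3339, -0.0019], 0.2)]
multimeter [([0.476, -0.3709, 0.0035], 0.57), ([0.5347, 0.3341, 0.0004], 0.17)]
caliper [([0.5332, 0.3343, 0.0005], 0.8)]
tape_roll []
```

View pics/top.png

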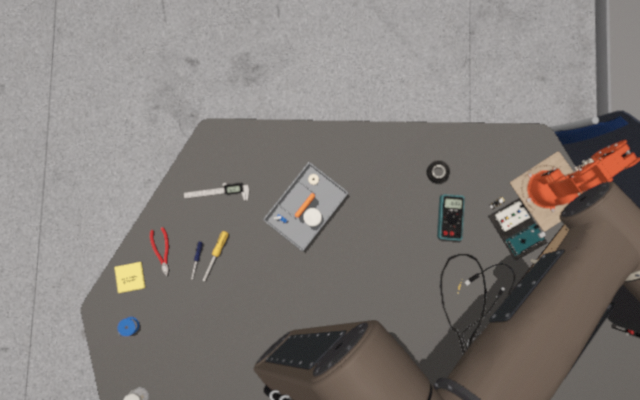

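View pics/a.png

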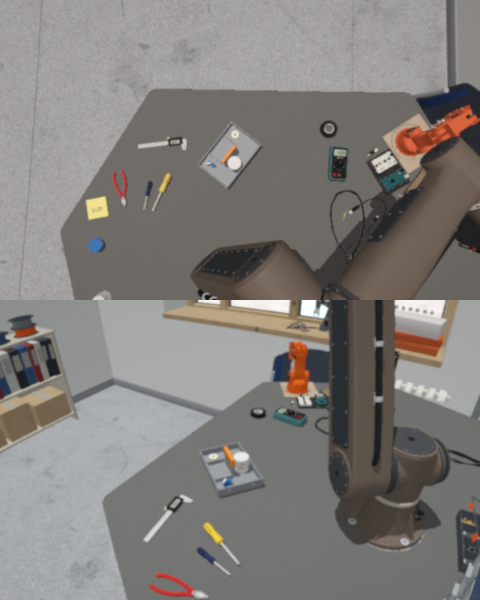

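The top picture shows the tray near (305,207), with the orange grip at (305,206) and the white jar lid at (313,217). The caliper is on the left near (215,190), and the multimeter (452,217) and tape (438,172) are on the right. The side view agrees. Next I'll fit the tray and jar silhouettes to the masks to get yaw.

```bash
cat > h.py <<'E'
from station import arm
import numpy as np,cv2
from scipy.optimize import minimize
def proj(c,P):
    k=arm.calibration(c);T=np.linalg.inv(k['world_from_camera'])
    K=np.array([[k['fx'],0,k['cx']],[0,k['fy'],k['cy']],[0,0,1.]])
    return cv2.projectPoints(np.float64(P),cv2.Rodrigues(T[:3,:3])[0],T[:3,3],K,np.float64(k['dist_coeffs']))[0][:,0]
def box(a,b,z0,z1): return np.array([[x,y,z] for x in(-a,a) for y in(-b,b) for z in(z0,z1)])
TRAY=[box(.11,.075,.0,.036),box(.042,.007,.05,.082)]
th=np.linspace(0,2*np.pi,40)
JAR=[np.array([[.026*np.cos(t),.026*np.sin(t),z] for t in th for z in(0,.054)])]
def sil(c,parts,x,y,yaw,z0):
    S=4;m=np.zeros((400*S,640*S),np.uint8)
    C,s=np.cos(yaw),np.sin(yaw);R=np.array([[C,-s,0],[s,C,0],[0,0,1]])
    for P in parts:
        u=proj(c,P@R.T+[x,y,z0]);h=cv2.convexHull(np.float32(u))
        cv2.fillPoly(m,[np.int32(np.round((h*S+S/2)*16))],255,shift=4)
    return cv2.resize(m,(640,400),interpolation=cv2.INTER_AREA)/255.
def fit(masks,parts,p0,z0=0.,yaw=None):
    def f(p):
        e=0
        for c,m in masks.items():
            s=sil(c,parts,p[0],p[1],p[2] if yaw is None else yaw,z0);e+=np.abs(s-m).sum()/m.sum()
        return e
    p0=np.array(p0,float);n=len(p0)
    sim=np.vstack([p0]+[p0+d for d in np.diag([.01,.01,.15][:n])])
    r=minimize(f,p0,method='Nelder-Mead',options=dict(initial_simplex=sim,xatol=1e-4,fatol=1e-5))
    return r.x,r.fun
def mask(c,n):
    d=arm.masks_of(c,n);return d[0]['pixels'].astype(float) if d else None
E
python3 - <<'E'
from h import *
M={c:mask(c,'kit_tray') for c in('top','side')}
J={c:mask(c,'jar') for c in('top','side')}
print({c:(M[c].sum(),J[c].sum()) for c in M})
for c in('top','side'):
    r,e=fit({c:M[c]},TRAY,[.5,.06,2.49]);print(c,r.round(4),np.degrees(r[2]),e)
    j,e=fit({c:J[c]},JAR,[.47,.04],.012,0);print('jar',j.round(4),e)
r,e=fit(M,TRAY,[.5,.06,2.49]);print(r.round(4),np.degrees(r[2]),e)
for n in('tray_grip','jar'):
    for c in('top','side'): print(n,c,[np.round(d['centre'],4) for d in arm.mark_of(c,n)[:1]])
print(arm.get_state()['t'])
E
```

```text
{'top': (np.float64(3461.0), np.float64(236.0)), 'side': (np.float64(3212.0), np.float64(499.0))}
top [0.4989 0.0602 2.4998] 143.23001362265163 0.12213629745454957
jar [0.4659 0.0394] 0.1446161515453639
side [0.5047 0.0554 2.4956] 142.9879749295539 0.2881022147339633
jar [0.4669 0.0347] 0.14674053990333608
[0.4992 0.0599 2.4971] 143.0707167537045 0.4282415054225309
tray_grip top [array([0.5024, 0.0597, 0.0635])]
tray_grip side [array([0.499 , 0.0589, 0.0603])]
jar top [array([0.4683, 0.0408, 0.012 ])]
jar side [array([0.4713, 0.0392, 0.0123])]
1.3
```

```bash
cat >> h.py <<'E'
from scipy.spatial.transform import Rotation as Ro
def delta(p,yawdeg):
    s=arm.get_state();R=Ro.from_euler('xyz',s['ee_rot']);G=Ro.from_euler('xyz',[180,0,yawdeg],degrees=True)
    print('t',round(s['t'],2),'pos',np.round(s['eef_pos'],4),'rpy',np.degrees(s['ee_rot']).round(2),'w',round(s['width'],4),'F',np.round(s['force'],1),'gf',round(s['gripper_force'],1))
    print('d cm',(R.inv().apply(np.array(p)-s['eef_pos'])*100).round(2),'rot deg',np.degrees((R.inv()*G).as_rotvec()).round(2))
E
python3 -m crank '[{"dx":-1.3,"dy":1.5,"dz":0.1,"wz":-1},{"dx":-4,"dy":4.5,"dz":0.4,"wz":-2.5},{"dx":-7.9,"dy":9.1,"dz":0.8,"wz":-5},{"dx":-11.8,"dy":13.6,"dz":1.2,"wz":-7.5},{"dx":-15.7,"dy":18.1,"dz":1.6,"wz":-10},{"dx":-19.6,"dy":22.7,"dz":2,"wz":-12.5},{"dx":-23.5,"dy":27.2,"dz":2.4,"wz":-15},{"dx":-27.5,"dy":31.8,"dz":2.8,"wz":-17.5},{"dx":-31.4,"dy":36.3,"dz":3.2,"wz":-20},{"dx":-34.9,"dy":40.3,"dz":3.6,"wz":-22}]' 8.76
python3 -c "
from h import *
delta([.4665,.037,.12],-126.9)"
```

```text
t 1.3 pos [ 0.2947 -0.6073  0.2453] rpy [ 180.     -0.   -154.11] w 0.0874 F [ 0.6  0.  -0.5] gf 0.0
d cm [-43.59  50.46  12.53] rot deg [  0.    -0.   -27.21]$[0]: bad value
```

```bash

python3 -m crank '[{"dx":-1.3,"dy":1.5,"dz":0.1,"wx":0,"wy":0,"wz":-1},{"dx":-4,"dy":4.5,"dz":0.4,"wx":0,"wy":0,"wz":-2.5},{"dx":-7.9,"dy":9.1,"dz":0.8,"wx":0,"wy":0,"wz":-5},{"dx":-11.8,"dy":13.6,"dz":1.2,"wx":0,"wy":0,"wz":-7.5},{"dx":-15.7,"dy":18.1,"dz":1.6,"wx":0,"wy":0,"wz":-10},{"dx":-19.6,"dy":22.7,"dz":2,"wx":0,"wy":0,"wz":-12.5},{"dx":-23.5,"dy":27.2,"dz":2.4,"wx":0,"wy":0,"wz":-15},{"dx":-27.5,"dy":31.8,"dz":2.8,"wx":0,"wy":0,"wz":-17.5},{"dx":-31.4,"dy":36.3,"dz":3.2,"wx":0,"wy":0,"wz":-20},{"dx":-34.9,"dy":40.3,"dz":3.6,"wx":0,"wy":0,"wz":-22}]' 8.76
python3 -c "
from h import *
delta([.4665,.037,.12],-126.9)"
```

```text
t: 2.55
eef_pos: [0.4324, -0.0899, 0.2096]
ee_rot: [-3.141, 0.001, -2.303]
force: [0.6, -1.4, 0.2]
width: 0.0876
gripper_force: 0.0
t 2.55 pos [ 0.4324 -0.0899  0.2096] rpy [-1.7995e+02  7.0000e-02 -1.3195e+02] w 0.0876 F [ 0.6 -1.4  0.2] gf 0.0
d cm [-11.71   5.95   8.97] rot deg [-0.05  0.07 -5.05]
```

```bash

python3 -m crank '[{"dx":-3.5,"dy":1.8,"dz":1,"wx":0,"wy":0,"wz":-1.5},{"dx":-6.5,"dy":3.3,"dz":2.5,"wx":0,"wy":0,"wz":-3},{"dx":-9,"dy":4.6,"dz":4,"wx":0,"wy":0,"wz":-4},{"dx":-10.8,"dy":5.5,"dz":5.5,"wx":0,"wy":0,"wz":-5},{"dx":-11.7,"dy":6,"dz":7,"wx":0,"wy":0,"wz":-5},{"dx":-11.7,"dy":6,"dz":8.2,"wx":0,"wy":0,"wz":-5},{"dx":-11.7,"dy":6,"dz":9,"wx":0,"wy":0,"wz":-5},{"dx":-11.7,"dy":6,"dz":9,"wx":0,"wy":0,"wz":-5},{"dx":-11.7,"dy":6,"dz":9,"wx":0,"wy":0,"wz":-5},{"dx":-11.7,"dy":6,"dz":9,"wx":0,"wy":0,"wz":-5}]' 8.76
python3 -c "
from h import *
I=arm.grab_frame('side');T=arm.grab_frame('top')
f=lambda c:(lambda u:u)(proj(c,[[.4665,.037,.066]])[0].astype(int))
out=[]
for c,im in(('side',I),('top',T)):
  u=proj(c,[[.49,.05,.06]])[0].astype(int);out.append(cv2.resize(im[u[1]-60:u[1]+60,u[0]-80:u[0]+80,::-1],(640,480) if 0 else (400,300),interpolation=cv2.INTER_CUBIC))
cv2.imwrite('pics/b.png',np.hstack(out))
delta([.4665,.037,.05],-126.9)"
```

```text
t: 3.8
eef_pos: [0.467, 0.0346, 0.1199]
ee_rot: [-3.141, 0.001, -2.219]
force: [0.4, -0.1, -0.3]
width: 0.088
gripper_force: 0.0
t 3.9 pos [0.4669 0.0347 0.1197] rpy [-1.7998e+02  4.0000e-02 -1.2712e+02] w 0.0875 F [-0.1  0.3  0.6] gf 0.0
d cm [-0.15  0.17  6.97] rot deg [-0.02  0.04 -0.22]
```

View pics/b.png

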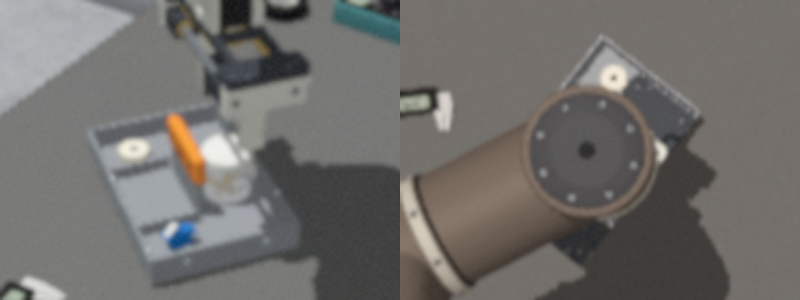

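The crops show the gripper above the jar. The side crop has the lid near (222,150) beside the orange grip, the servo at (180,235) and the gear at (133,150). The top view is blocked by the wrist. I'll descend gently with a small correction.

```bash

python3 -m crank '[{"dx":-0.1,"dy":0.2,"dz":0.8,"wx":0,"wy":0,"wz":0},{"dx":-0.1,"dy":0.2,"dz":1.6,"wx":0,"wy":0,"wz":0},{"dx":-0.1,"dy":0.2,"dz":2.5,"wx":0,"wy":0,"wz":0},{"dx":-0.1,"dy":0.2,"dz":3.4,"wx":0,"wy":0,"wz":0},{"dx":-0.1,"dy":0.2,"dz":4.3,"wx":0,"wy":0,"wz":0},{"dx":-0.1,"dy":0.2,"dz":5.2,"wx":0,"wy":0,"wz":0},{"dx":-0.1,"dy":0.2,"dz":6,"wx":0,"wy":0,"wz":0},{"dx":-0.1,"dy":0.2,"dz":6.6,"wx":0,"wy":0,"wz":0},{"dx":-0.1,"dy":0.2,"dz":7.1,"wx":0,"wy":0,"wz":0},{"dx":-0.1,"dy":0.2,"dz":7.1,"wx":0,"wy":0,"wz":0}]' 8.76
python3 -c "
from h import *
im=arm.grab_frame('side')
u=proj('side',[[.48,.045,.06]])[0].astype(int);cv2.imwrite('pics/c.png',cv2.resize(im[u[1]-60:u[1]+60,u[0]-80:u[0]+80,::-1],(640,480),interpolation=cv2.INTER_CUBIC))
delta([.4665,.037,.05],-126.9)"
```

```text
t: 5.15
eef_pos: [0.4655, 0.0366, 0.0481]
ee_rot: [3.141, -0.001, -2.219]
force: [0.0, 0.9, -0.6]
width: 0.0874
gripper_force: 0.0
t 5.2 pos [0.4657 0.0367 0.0483] rpy [ 1.8000e+02 -1.0000e-02 -1.2711e+02] w 0.0875 F [-0.5  0.2  0.5] gf 0.0
d cm [-0.07 -0.05 -0.17] rot deg [ 0.   -0.01 -0.21]
```

View pics/c.png

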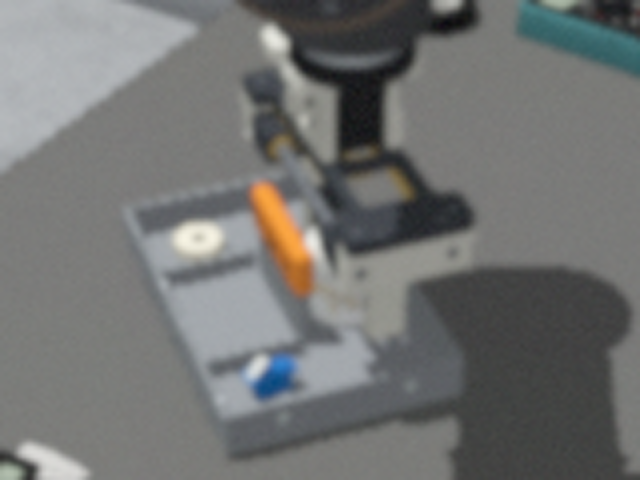

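The front finger is at about (387,300) and the jar at about (335,285), partly behind the grip. I'll check their alignment by projection before closing.

```bash
python3 -c "
from h import *
o=proj('side',[[.48,.045,.06]])[0].astype(int)-[80,60]
P=lambda p:((proj('side',[p])[0]-o)*4).round(0)
ax=np.array([-.8,.6,0]);ay=np.array([-.6,-.8,0])
t=np.array([.4657,.0367,.029])
for k in(-.0095,.0095): print('finger tip outer/inner edge',P(t+ax*.065+ay*k),P(t+ax*.044+ay*k))
j=np.array([.4665,.037,.012]);r=np.array([-.843,-.538,0])
print('jar sides z=.03',P(j+[0,0,.018]+r*.026),P(j+[0,0,.018]-r*.026),'lid top',P(j+[0,0,.054]+r*.026),P(j+[0,0,.054]))
g=np.array([.5,.0595,.082]);print('grip ends top',P(g+ax*.042),P(g-ax*.042))
c=np.array([.5,.0595,.036]);print('corners',[P(c+ax*.11*a+ay*.075*b) for a in(1,-1) for b in(1,-1)])
"
```

```text
finger tip outer/inner edge [374. 348.] [361. 327.]
finger tip outer/inner edge [403. 341.] [390. 320.]
jar sides z=.03 [389. 281.] [307. 281.] lid top [390. 235.] [348. 235.]
grip ends top [306. 254.] [261. 179.]
corners [array([465., 353.]), array([224., 415.]), array([333., 159.]), array([123., 204.])]
```

```bash

python3 -m crank '[{"dx":0,"dy":0,"dz":0,"wx":0,"wy":0,"wz":0},{"dx":0,"dy":0,"dz":0,"wx":0,"wy":0,"wz":0},{"dx":0,"dy":0,"dz":0,"wx":0,"wy":0,"wz":0},{"dx":0,"dy":0,"dz":0,"wx":0,"wy":0,"wz":0},{"dx":0,"dy":0,"dz":0,"wx":0,"wy":0,"wz":0},{"dx":0,"dy":0,"dz":0,"wx":0,"wy":0,"wz":0},{"dx":0,"dy":0,"dz":0,"wx":0,"wy":0,"wz":0},{"dx":0,"dy":0,"dz":0,"wx":0,"wy":0,"wz":0},{"dx":0,"dy":0,"dz":0,"wx":0,"wy":0,"wz":0},{"dx":0,"dy":0,"dz":0,"wx":0,"wy":0,"wz":0}]' 4.5 25
```

```text
t: 6.45
eef_pos: [0.4658, 0.0367, 0.0484]
ee_rot: [-3.141, 0.0, -2.219]
force: [0.7, -1.0, 2.0]
width: 0.0503
gripper_force: 25.0
```

```bash

python3 -m crank '[{"dx":0,"dy":0,"dz":-0.3,"wx":0,"wy":0,"wz":0},{"dx":0,"dy":0,"dz":-1,"wx":0,"wy":0,"wz":0},{"dx":0,"dy":0,"dz":-2.2,"wx":0,"wy":0,"wz":0},{"dx":0,"dy":0,"dz":-3.6,"wx":0,"wy":0,"wz":0},{"dx":0,"dy":0,"dz":-5,"wx":0,"wy":0,"wz":0},{"dx":0,"dy":0,"dz":-6.4,"wx":0,"wy":0,"wz":0},{"dx":0,"dy":0,"dz":-7.8,"wx":0,"wy":0,"wz":0},{"dx":0,"dy":0,"dz":-9.2,"wx":0,"wy":0,"wz":0},{"dx":0,"dy":0,"dz":-10.4,"wx":0,"wy":0,"wz":0},{"dx":0,"dy":0,"dz":-11,"wx":0,"wy":0,"wz":0}]' - 25
python3 -c "
from h import *
I=arm.grab_frame('side');m=mask('side','jar')
u=proj('side',[[.48,.045,.1]])[0].astype(int);cv2.imwrite('pics/d.png',cv2.resize(I[u[1]-75:u[1]+75,u[0]-100:u[0]+100,::-1],(640,480),interpolation=cv2.INTER_CUBIC))
print([(np.round(d['centre'],3),round(d['confidence'],2)) for d in arm.mark_of('side','jar')])
delta([.52,-.13,.15],-126.9)"
```

```text
t: 7.7
eef_pos: [0.4659, 0.0368, 0.1592]
ee_rot: [-3.141, 0.001, -2.219]
force: [0.0, 0.5, -1.4]
width: 0.0503
gripper_force: 25.0
[(array([0.471, 0.037, 0.121]), 0.54)]
t 7.85 pos [0.4657 0.0367 0.1584] rpy [ 1.8000e+02  1.0000e-02 -1.2712e+02] w 0.0502 F [-0.   0.5 -1.8] gf 25.0
d cm [ 10.02 -14.4    0.84] rot deg [ 0.    0.01 -0.22]
```

View pics/d.png

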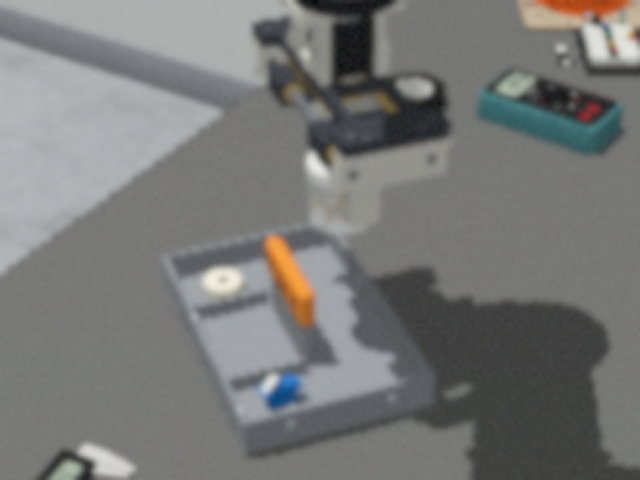

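The jar is out, at (340,200) in the crop. The servo (280,388), gear (222,281) and tray look undisturbed. Next I carry it to the bare table on the right.

```bash

python3 -m crank '[{"dx":0.4,"dy":-0.6,"dz":0,"wx":0,"wy":0,"wz":0},{"dx":1.5,"dy":-2.2,"dz":0,"wx":0,"wy":0,"wz":0},{"dx":3,"dy":-4.3,"dz":0,"wx":0,"wy":0,"wz":0},{"dx":4.6,"dy":-6.6,"dz":0,"wx":0,"wy":0,"wz":0},{"dx":6.2,"dy":-8.9,"dz":0,"wx":0,"wy":0,"wz":0},{"dx":7.8,"dy":-11.2,"dz":0,"wx":0,"wy":0,"wz":0},{"dx":9,"dy":-13,"dz":0.5,"wx":0,"wy":0,"wz":0},{"dx":9.8,"dy":-14.1,"dz":1.5,"wx":0,"wy":0,"wz":0},{"dx":10,"dy":-14.4,"dz":3,"wx":0,"wy":0,"wz":0},{"dx":10,"dy":-14.4,"dz":4.5,"wx":0,"wy":0,"wz":0}]'
python3 -m crank '[{"dx":0,"dy":0,"dz":1.3,"wx":0,"wy":0,"wz":0},{"dx":0,"dy":0,"dz":2.6,"wx":0,"wy":0,"wz":0},{"dx":0,"dy":0,"dz":3.8,"wx":0,"wy":0,"wz":0},{"dx":0,"dy":0,"dz":4.8,"wx":0,"wy":0,"wz":0},{"dx":0,"dy":0,"dz":5.6,"wx":0,"wy":0,"wz":0},{"dx":0,"dy":0,"dz":6.2,"wx":0,"wy":0,"wz":0},{"dx":0,"dy":0,"dz":6.6,"wx":0,"wy":0,"wz":0},{"dx":0,"dy":0,"dz":6.9,"wx":0,"wy":0,"wz":0},{"dx":0,"dy":0,"dz":7.1,"wx":0,"wy":0,"wz":0},{"dx":0,"dy":0,"dz":7.1,"wx":0,"wy":0,"wz":0}]'
```

```text
t: 9.1
eef_pos: [0.5196, -0.1298, 0.1118]
ee_rot: [3.141, -0.001, -2.219]
force: [0.4, -0.1, -1.1]
width: 0.0505
gripper_force: 25.0
t: 10.35
eef_pos: [0.5201, -0.1299, 0.0424]
ee_rot: [3.142, -0.0, -2.219]
force: [-0.5, -0.8, -1.4]
width: 0.0504
gripper_force: 25.0
```

```bash

python3 -m crank '[{"dx":0,"dy":0,"dz":0.1,"wx":0,"wy":0,"wz":0},{"dx":0,"dy":0,"dz":0.2,"wx":0,"wy":0,"wz":0},{"dx":0,"dy":0,"dz":0.3,"wx":0,"wy":0,"wz":0},{"dx":0,"dy":0,"dz":0.4,"wx":0,"wy":0,"wz":0},{"dx":0,"dy":0,"dz":0.45,"wx":0,"wy":0,"wz":0},{"dx":0,"dy":0,"dz":0.5,"wx":0,"wy":0,"wz":0},{"dx":0,"dy":0,"dz":0.55,"wx":0,"wy":0,"wz":0},{"dx":0,"dy":0,"dz":0.6,"wx":0,"wy":0,"wz":0},{"dx":0,"dy":0,"dz":0.6,"wx":0,"wy":0,"wz":0},{"dx":0,"dy":0,"dz":0.6,"wx":0,"wy":0,"wz":0}]'
```

```text
t: 11.6
eef_pos: [0.5202, -0.1299, 0.0365]
ee_rot: [-3.142, 0.0, -2.219]
force: [0.7, -0.4, 1.1]
width: 0.0504
gripper_force: 25.0
```

Force has swung from -1.4 N to +1.1 N, which suggests contact. I'll press a touch further to confirm.

```bash

python3 -m crank '[{"dx":0,"dy":0,"dz":0.05,"wx":0,"wy":0,"wz":0},{"dx":0,"dy":0,"dz":0.05,"wx":0,"wy":0,"wz":0},{"dx":0,"dy":0,"dz":0.1,"wx":0,"wy":0,"wz":0},{"dx":0,"dy":0,"dz":0.1,"wx":0,"wy":0,"wz":0},{"dx":0,"dy":0,"dz":0.1,"wx":0,"wy":0,"wz":0},{"dx":0,"dy":0,"dz":0.1,"wx":0,"wy":0,"wz":0},{"dx":0,"dy":0,"dz":0.1,"wx":0,"wy":0,"wz":0},{"dx":0,"dy":0,"dz":0.1,"wx":0,"wy":0,"wz":0},{"dx":0,"dy":0,"dz":0.1,"wx":0,"wy":0,"wz":0},{"dx":0,"dy":0,"dz":0.1,"wx":0,"wy":0,"wz":0}]'
```

```text
t: 12.85
eef_pos: [0.5202, -0.13, 0.0364]
ee_rot: [-3.141, 0.0, -2.218]
force: [-4.8, 1.4, 11.6]
width: 0.0502
gripper_force: 25.0
```

```bash

python3 -m crank '[{"dx":0,"dy":0,"dz":-0.1,"wx":0,"wy":0,"wz":0},{"dx":0,"dy":0,"dz":-0.1,"wx":0,"wy":0,"wz":0},{"dx":0,"dy":0,"dz":-0.1,"wx":0,"wy":0,"wz":0},{"dx":0,"dy":0,"dz":-0.1,"wx":0,"wy":0,"wz":0},{"dx":0,"dy":0,"dz":-0.1,"wx":0,"wy":0,"wz":0},{"dx":0,"dy":0,"dz":-0.1,"wx":0,"wy":0,"wz":0},{"dx":0,"dy":0,"dz":-0.1,"wx":0,"wy":0,"wz":0},{"dx":0,"dy":0,"dz":-0.1,"wx":0,"wy":0,"wz":0},{"dx":0,"dy":0,"dz":-0.1,"wx":0,"wy":0,"wz":0},{"dx":0,"dy":0,"dz":-0.1,"wx":0,"wy":0,"wz":0}]' 8.76
python3 -m crank '[{"dx":0,"dy":0,"dz":-0.4,"wx":0,"wy":0,"wz":0},{"dx":0,"dy":0,"dz":-1.2,"wx":0,"wy":0,"wz":0},{"dx":0,"dy":0,"dz":-2.4,"wx":0,"wy":0,"wz":0},{"dx":0,"dy":0,"dz":-4,"wx":0,"wy":0,"wz":0},{"dx":0,"dy":0,"dz":-6,"wx":0,"wy":0,"wz":0},{"dx":0,"dy":0,"dz":-8.2,"wx":0,"wy":0,"wz":0},{"dx":0,"dy":0,"dz":-10.4,"wx":0,"wy":0,"wz":0},{"dx":0,"dy":0,"dz":-12.4,"wx":0,"wy":0,"wz":0},{"dx":0,"dy":0,"dz":-13.6,"wx":0,"wy":0,"wz":0},{"dx":0,"dy":0,"dz":-14.2,"wx":0,"wy":0,"wz":0}]'
python3 - <<'E'
from h import *
I=arm.grab_frame('side');T=arm.grab_frame('top')
u=proj('side',[[.5,-.02,.06]])[0].astype(int);cv2.imwrite('pics/e.png',cv2.resize(I[u[1]-75:u[1]+75,u[0]-100:u[0]+100,::-1],(640,480),interpolation=cv2.INTER_CUBIC))
M={c:mask(c,'kit_tray') for c in('top','side')}
for c in M:
    r,e=fit({c:M[c]},TRAY,[.5,.06,2.49]);print(c,r.round(4),np.degrees(r[2]),e)
    for n in('tray_grip','kit_tray','jar','servo','gear'): print(n,[(np.round(d['centre'],4).tolist(),round(d['confidence'],2)) for d in arm.mark_of(c,n)[:1]])
    G=mask(c,'tray_grip'); print('gripmask',G.sum() if G is not None else None)
# orange bar fits: pixel colour
for c,im in(('top',T),('side',I)):
    f=im.astype(float);o=(f[...,0]>150)&(f[...,0]-f[...,2]>90)&(f[...,1]>60)
    u=proj(c,[[.5,.0595,.066]])[0].astype(int);k=np.zeros_like(o);k[u[1]-30:u[1]+30,u[0]-30:u[0]+30]=1;o=(o&k).astype(float)
    r,e=fit({c:o},TRAY[1:],[.5,.06,2.497]);print('bar',c,o.sum(),r.round(4),np.degrees(r[2]),e)
delta([.5,.0595,.16],-36.9)
E
```

```text
t: 14.1
eef_pos: [0.5202, -0.1299, 0.0364]
ee_rot: [-3.142, 0.0, -2.219]
force: [0.4, -0.3, -0.1]
width: 0.0871
gripper_force: 0.0
t: 15.35
eef_pos: [0.5203, -0.1299, 0.1793]
ee_rot: [-3.141, 0.001, -2.219]
force: [-0.3, 0.6, 0.2]
width: 0.0874
gripper_force: 0.0Traceback (most recent call last):
  File "<stdin>", line 6, in <module>
  File "h.py", line 27, in fit
    r=minimize(f,p0,method='Nelder-Mead',options=dict(initial_simplex=sim,xatol=1e-4,fatol=1e-5))
    res = _minimize_neldermead(fun, x0, args, callback, bounds=bounds,
                               **options)
    fsim[k] = func(sim[k])
              ~~~~^^^^^^^^
    fx = function(np.copy(x), *(wrapper_args + args))
  File "h.py", line 23, in f
    s=sil(c,parts,p[0],p[1],p[2] if yaw is None else yaw,z0);e+=np.abs(s-m).sum()/m.sum()
                                                                       ~^~
TypeError: unsupported operand type(s) for -: 'float' and 'NoneType'
```

View pics/e.png

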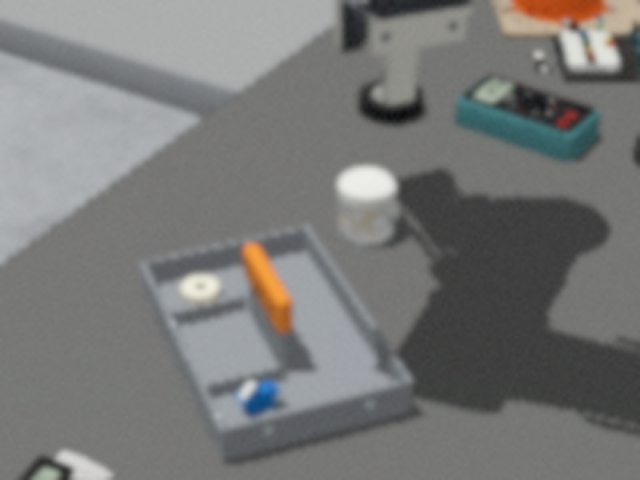

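The jar stands upright on the table at (367,205), clear of the tray, and the tray contents are intact. I'll refine the grip from the side view.

```bash
python3 - <<'E'
from h import *
I=arm.grab_frame('side')
M=mask('side','kit_tray')
if M is not None: r,e=fit({'side':M},TRAY,[.5,.06,2.49]);print(r.round(4),np.degrees(r[2]),e)
for n in('tray_grip','kit_tray','jar','servo','gear'): print(n,[(np.round(d['centre'],4).tolist(),round(d['confidence'],2)) for d in arm.mark_of('side',n)[:1]])
T=cv2.imread('pics/top.png')[:,:,::-1]
for c,im in(('top',T),('side',I)):
    f=im.astype(float);o=(f[...,0]>150)&(f[...,0]-f[...,2]>90)
    u=proj(c,[[.5,.0595,.066]])[0].astype(int);k=np.zeros_like(o);k[u[1]-30:u[1]+30,u[0]-30:u[0]+30]=1;o=(o&k).astype(float)
    r,e=fit({c:o},TRAY[1:],[.5,.06,2.497]);print('bar',c,o.sum(),r.round(4),np.degrees(r[2]),e)
delta([.5,.0595,.16],-36.9)
E
```

```text
[0.5038 0.0559 2.4887] 142.59116013426168 0.12378989085446729
tray_grip []
kit_tray [([0.5851, 0.0393, 0.0118], 0.74)]
jar [([0.526, -0.1283, -0.003], 0.63)]
servo [([0.4637, 0.1373, 0.0101], 0.6)]
gear [([0.5852, 0.0359, 0.0115], 0.41)]
bar top 130.0 [0.4997 0.0615 2.4661] 141.29862056625976 0.33996983408748116
bar side 185.0 [0.5066 0.0545 2.4029] 137.6748214642447 0.42980392156862746
t 15.9 pos [ 0.52   -0.1299  0.178 ] rpy [ 1.7997e+02 -2.0000e-02 -1.2711e+02] w 0.0876 F [-0.5 -0.7 -0.4] gf 0.0
d cm [-13.9   13.03   1.8 ] rot deg [ 4.000e-02  0.000e+00 -9.021e+01]
```

```bash

python3 -m crank '[{"dx":-0.5,"dy":0.5,"dz":0,"wx":0,"wy":0,"wz":-4},{"dx":-2,"dy":1.8,"dz":0,"wx":0,"wy":0,"wz":-13},{"dx":-3.8,"dy":3.6,"dz":0,"wx":0,"wy":0,"wz":-22},{"dx":-5.6,"dy":5.3,"dz":0,"wx":0,"wy":0,"wz":-32},{"dx":-7.4,"dy":7,"dz":0,"wx":0,"wy":0,"wz":-42},{"dx":-9.3,"dy":8.7,"dz":0.4,"wx":0,"wy":0,"wz":-52},{"dx":-11,"dy":10.3,"dz":0.8,"wx":0,"wy":0,"wz":-62},{"dx":-12.5,"dy":11.8,"dz":1.2,"wx":0,"wy":0,"wz":-72},{"dx":-13.5,"dy":12.7,"dz":1.6,"wx":0,"wy":0,"wz":-82},{"dx":-13.9,"dy":13,"dz":1.8,"wx":0,"wy":0,"wz":-90}]' 8.76
python3 -c "
from h import *
delta([.5,.059,.12],-37)"
```

```text
t: 17.15
eef_pos: [0.5002, 0.0601, 0.1601]
ee_rot: [3.141, 0.0, -0.642]
force: [0.8, -0.6, -0.8]
width: 0.0875
gripper_force: 0.0
t 17.15 pos [0.5002 0.0601 0.1601] rpy [ 1.7998e+02  1.0000e-02 -3.6760e+01] w 0.0875 F [ 0.8 -0.6 -0.8] gf 0.0
d cm [0.05 0.1  4.01] rot deg [0.02 0.01 0.24]
```

```bash

python3 -m crank '[{"dx":0,"dy":0.1,"dz":1,"wx":0,"wy":0,"wz":0.2},{"dx":0,"dy":0.1,"dz":2.2,"wx":0,"wy":0,"wz":0.2},{"dx":0,"dy":0.1,"dz":3.4,"wx":0,"wy":0,"wz":0.2},{"dx":0,"dy":0.1,"dz":4.6,"wx":0,"wy":0,"wz":0.2},{"dx":0,"dy":0.1,"dz":5.8,"wx":0,"wy":0,"wz":0.2},{"dx":0,"dy":0.1,"dz":7,"wx":0,"wy":0,"wz":0.2},{"dx":0,"dy":0.1,"dz":8,"wx":0,"wy":0,"wz":0.2},{"dx":0,"dy":0.1,"dz":8.8,"wx":0,"wy":0,"wz":0.2},{"dx":0,"dy":0.1,"dz":9.4,"wx":0,"wy":0,"wz":0.2},{"dx":0,"dy":0.1,"dz":9.4,"wx":0,"wy":0,"wz":0.2}]' 8.76
python3 -c "
from h import *
im=arm.grab_frame('side')
u=proj('side',[[.5,.06,.06]])[0].astype(int);cv2.imwrite('pics/f.png',cv2.resize(im[u[1]-60:u[1]+60,u[0]-80:u[0]+80,::-1],(640,480),interpolation=cv2.INTER_CUBIC))
delta([.5,.059,.066],-37)"
```

```text
t: 18.4
eef_pos: [0.4996, 0.0585, 0.066]
ee_rot: [3.141, 0.0, -0.651]
force: [-0.1, 0.0, -0.1]
width: 0.0879
gripper_force: 0.0
t 18.45 pos [0.4998 0.0586 0.0663] rpy [180.    -0.   -37.31] w 0.0878 F [0.6 0.7 0.7] gf 0.0
d cm [-0.01 -0.04  0.03] rot deg [ 0.   -0.   -0.31]
```

View pics/f.png

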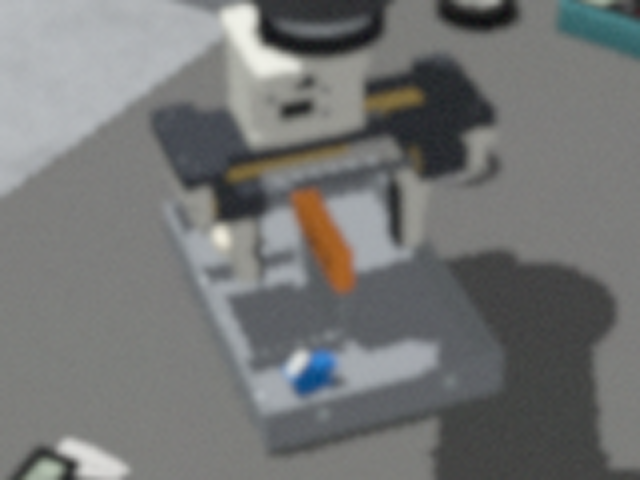

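The fingers straddle the orange bar, left at (245,240) and right at (410,220), with the bar's middle at (325,240). Closing.

```bash

python3 -m crank '[{"dx":0,"dy":0,"dz":0,"wx":0,"wy":0,"wz":0},{"dx":0,"dy":0,"dz":0,"wx":0,"wy":0,"wz":0},{"dx":0,"dy":0,"dz":0,"wx":0,"wy":0,"wz":0},{"dx":0,"dy":0,"dz":0,"wx":0,"wy":0,"wz":0},{"dx":0,"dy":0,"dz":0,"wx":0,"wy":0,"wz":0},{"dx":0,"dy":0,"dz":0,"wx":0,"wy":0,"wz":0},{"dx":0,"dy":0,"dz":0,"wx":0,"wy":0,"wz":0},{"dx":0,"dy":0,"dz":0,"wx":0,"wy":0,"wz":0},{"dx":0,"dy":0,"dz":0,"wx":0,"wy":0,"wz":0},{"dx":0,"dy":0,"dz":0,"wx":0,"wy":0,"wz":0}]' 0.5 45
python3 -m crank '[{"dx":0,"dy":0,"dz":0,"wx":0,"wy":0,"wz":0},{"dx":0,"dy":0,"dz":0,"wx":0,"wy":0,"wz":0},{"dx":0,"dy":0,"dz":0,"wx":0,"wy":0,"wz":0},{"dx":0,"dy":0,"dz":0,"wx":0,"wy":0,"wz":0},{"dx":0,"dy":0,"dz":-0.1,"wx":0,"wy":0,"wz":0},{"dx":0,"dy":0,"dz":-0.3,"wx":0,"wy":0,"wz":0},{"dx":0,"dy":0,"dz":-0.6,"wx":0,"wy":0,"wz":0},{"dx":0,"dy":0,"dz":-1.0,"wx":0,"wy":0,"wz":0},{"dx":0,"dy":0,"dz":-1.5,"wx":0,"wy":0,"wz":0},{"dx":0,"dy":0,"dz":-2,"wx":0,"wy":0,"wz":0}]' 0.5 45
python3 -c "
from h import *
s=arm.get_state();print(s['moment'],s['force'])"
```

```text
t: 19.7
eef_pos: [0.5001, 0.0588, 0.0664]
ee_rot: [-3.141, -0.0, -0.651]
force: [2.2, 0.8, -0.9]
width: 0.0138
gripper_force: 45.0
t: 20.95
eef_pos: [0.4998, 0.0586, 0.0868]
ee_rot: [-3.141, -0.0, -0.651]
force: [0.2, -0.5, -4.4]
width: 0.0137
gripper_force: 45.0
[-0.02063139  0.11844574  0.01296287] [ 0.23484947 -0.45744188 -4.4009566 ]
```

```bash

python3 -m crank '[{"dx":0,"dy":0,"dz":-0.5,"wx":0,"wy":0,"wz":0},{"dx":0,"dy":0,"dz":-1.1,"wx":0,"wy":0,"wz":0},{"dx":0,"dy":0,"dz":-1.8,"wx":0,"wy":0,"wz":0},{"dx":0,"dy":0,"dz":-2.6,"wx":0,"wy":0,"wz":0},{"dx":0,"dy":0,"dz":-3.4,"wx":0,"wy":0,"wz":0},{"dx":0,"dy":0,"dz":-4.2,"wx":0,"wy":0,"wz":0},{"dx":0,"dy":0,"dz":-5,"wx":0,"wy":0,"wz":0},{"dx":0,"dy":0,"dz":-5.6,"wx":0,"wy":0,"wz":0},{"dx":0,"dy":0,"dz":-6,"wx":0,"wy":0,"wz":0},{"dx":0,"dy":0,"dz":-6,"wx":0,"wy":0,"wz":0}]'
python3 -c "
from h import *
im=arm.grab_frame('side')
u=proj('side',[[.5,.06,.13]])[0].astype(int);cv2.imwrite('pics/g.png',cv2.resize(im[u[1]-60:u[1]+60,u[0]-80:u[0]+80,::-1],(640,480),interpolation=cv2.INTER_CUBIC))
o=u-[80,60];P=lambda p:((proj('side',[p])[0]-o)*4).round(0)
ax=np.array([-.8,.6,0]);ay=np.array([-.6,-.8,0])
s=arm.get_state();c=s['eef_pos']-[0,0,.030]
print('level corners',[P(c+ax*.11*a+ay*.075*b) for a in(1,-1) for b in(1,-1)]);print(s['moment'],s['force'],c)
delta([.4998,.0586,.2164],-37.3)
"
```

```text
t: 22.2
eef_pos: [0.4999, 0.0586, 0.1466]
ee_rot: [-3.141, -0.0, -0.651]
force: [-0.3, 0.1, -4.7]
width: 0.0139
gripper_force: 45.0
level corners [array([512., 337.]), array([260., 396.]), array([374., 150.]), array([155., 194.])]
[-0.05701903  0.1496347  -0.01009054] [-0.17678871  0.3444865  -4.93244777] [0.49968676 0.05855339 0.11632051]
t 22.25 pos [0.4997 0.0586 0.1463] rpy [-1.800e+02  1.000e-02 -3.732e+01] w 0.0139 F [-0.2  0.3 -4.9] gf 45.0
d cm [ 0.01 -0.01 -7.01] rot deg [-0.    0.01 -0.02]
```

View pics/g.png

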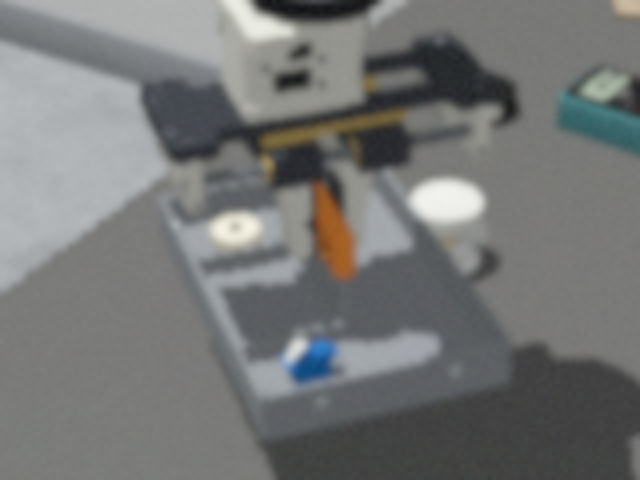

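The lifted tray sits where a level tray projects: corners seen near (510,343), (258,400) and (160,197), within about 1 raw pixel. Servo and gear are in place and the jar is standing. Lifting the rest of the way.

```bash

python3 -m crank '[{"dx":0,"dy":0,"dz":-0.4,"wx":0,"wy":0,"wz":0},{"dx":0,"dy":0,"dz":-1.1,"wx":0,"wy":0,"wz":0},{"dx":0,"dy":0,"dz":-2,"wx":0,"wy":0,"wz":0},{"dx":0,"dy":0,"dz":-3,"wx":0,"wy":0,"wz":0},{"dx":0,"dy":0,"dz":-4,"wx":0,"wy":0,"wz":0},{"dx":0,"dy":0,"dz":-5,"wx":0,"wy":0,"wz":0},{"dx":0,"dy":0,"dz":-6,"wx":0,"wy":0,"wz":0},{"dx":0,"dy":0,"dz":-6.7,"wx":0,"wy":0,"wz":0},{"dx":0,"dy":0,"dz":-7,"wx":0,"wy":0,"wz":0},{"dx":0,"dy":0,"dz":-7,"wx":0,"wy":0,"wz":0}]'
python3 - <<'E'
from h import *
im=arm.grab_frame('side');s=arm.get_state();z=s['eef_pos'][2]-.0664
print('lift',z,s['moment'],s['force'])
ax=np.array([-.8,.6,0]);ay=np.array([-.6,-.8,0]);c=np.array([.5,.0587,.036])
C=np.array([c+ax*.11*a+ay*.075*b for a,b in((1,1),(1,-1),(-1,-1),(-1,1))])
u0=proj('side',C);u1=proj('side',C+[0,0,z])
o=proj('side',[[.5,.06,.06]])[0].astype(int)-[80,60]
A=cv2.imread('pics/f.png')
S=np.array([[4,0,1.5],[0,4,1.5],[0,0,1]])
H=cv2.getPerspectiveTransform(np.float32((u0-o)*4+1.5),np.float32(u1))
B=cv2.warpPerspective(im[:,:,::-1],H,(640,480),flags=cv2.INTER_CUBIC|cv2.WARP_INVERSE_MAP)
cv2.imwrite('pics/h.png',np.hstack([cv2.resize(A,(400,300)),cv2.resize(B,(400,300))]))
for n,p in zip(('+x+y','+x-y','-x-y','-x+y'),(u0-o)*4+1.5):
    x,y=np.int32(p);x0,y0=max(x-14,0),max(y-14,0)
    t=B[y0:y+14,x0:x+14];w=A[max(y0-24,0):y+38,max(x0-24,0):x+38]
    r=cv2.matchTemplate(w,t,cv2.TM_CCOEFF_NORMED);_,v,_,l=cv2.minMaxLoc(r)
    print(n,(x,y),'shift',l[0]-min(24,x0),l[1]-min(24,y0),round(v,2))
for c in('servo','gear','jar'): print(c,[(np.round(d['centre'],3),round(d['confidence'],2)) for d in arm.mark_of('side',c)[:1]])
E
```

```text
t: 23.5
eef_pos: [0.4997, 0.0586, 0.2164]
ee_rot: [-3.142, 0.0, -0.651]
force: [-1.1, 0.3, -5.1]
width: 0.0136
gripper_force: 45.0
lift 0.14971888260098876 [-0.06709963  0.16732202 -0.02330603] [-0.07121466  0.11870193 -5.37626144]
+x+y (np.int32(507), np.int32(349)) shift 21 24 0.11
+x-y (np.int32(266), np.int32(411)) shift -3 2 0.99
-x-y (np.int32(165), np.int32(200)) shift 9 -24 0.66
-x+y (np.int32(375), np.int32(155)) shift 6 -18 0.98
servo [(array([0.459, 0.134, 0.158]), 0.5)]
gear [(array([0.586, 0.038, 0.164]), 0.55)]
jar []
```

View pics/h.png

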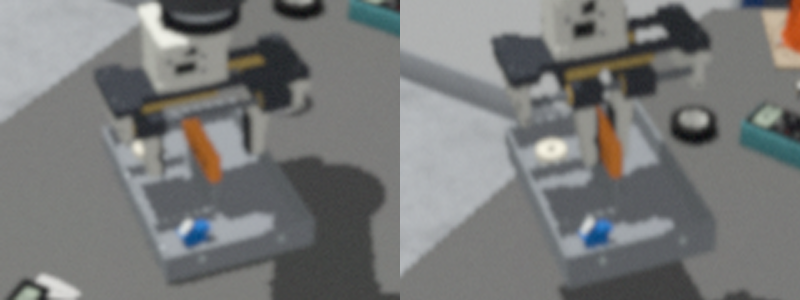

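```bash
python3 - <<'E'
from h import *
from scipy.ndimage import map_coordinates as mc
im=arm.grab_frame('side').astype(float).mean(2);z=.1497
ax=np.array([-.8,.6,0]);ay=np.array([-.6,-.8,0]);c=np.array([.5,.0587,0])
A=cv2.imread('pics/d.png').astype(float).mean(2);oA=proj('side',[[.48,.045,.1]])[0].astype(int)-[100,75]
def W(a,b,h,z): return proj('side',[c+ax*a+ay*b+[0,0,h+z]])[0]
s=np.arange(-6,6.01,.25)
def prof(img,p,n,o,k):
    q=(p-o+.5)*k-.5;q=q[None]+s[:,None]*n*k;return mc(img,[q[:,1],q[:,0]],order=1)
def go(name,pts,h,tan):
    for a,b in pts:
        R=[]
        for img,zz,o,k in((A,0,oA,3.2),(im,z,np.zeros(2),1)):
            p=W(a,b,h,zz);t=W(a+tan[0],b+tan[1],h,zz)-p;t/=np.linalg.norm(t);n=np.array([-t[1],t[0]])
            R.append(np.gradient(np.mean([prof(img,p+t*e,n,o,k) for e in(-2,-1,0,1,2)],0)))
        best=max((np.corrcoef(R[0][14:-14],R[1][14+j:len(s)-14+j])[0,1],j*.25) for j in range(-14,15))
        # px per mm of height along normal
        g=(W(a,b,h+.001,z)-W(a,b,h,z))@n
        print(name,(a,b),'shift px %.2f corr %.2f -> dz mm %.1f'%(best[1],best[0],best[1]/g))
go('front rim',[(.11,b) for b in(-.055,-.03,0,.03,.055)],.036,(0,.01))
go('front bottom',[(.11,b) for b in(-.055,-.03,0,.03,.055)],.0,(0,.01))
go('back rim',[(-.11,b) for b in(-.07,-.06,-.05,-.03,-.01,.01,.03,.05)],.036,(0,.01))
go('left rim',[(a,-.075) for a in(-.09,-.05,0,.05,.09)],.036,(.01,0))
I=arm.grab_frame('side')
V=I.copy()
u=proj('side',[[.5,.06,.17]])[0].astype(int)
k=5;cr=cv2.resize(I[u[1]-60:u[1]+60,u[0]-80:u[0]+80,::-1],(800,600),interpolation=cv2.INTER_CUBIC)
f=lambda a,b,h:tuple(np.int32((W(a,b,h,z)-(u-[80,60])+.5)*5-.5))
for h in(0,.036):
    q=[f(.11,.075,h),f(.11,-.075,h),f(-.11,-.075,h),f(-.11,.075,h)]
    for i in range(4): cv2.line(cr,q[i],q[(i+1)%4],(0,255,0),1)
cv2.imwrite('pics/i.png',cr)
E
```

```text
front rim (0.11, -0.055) shift px 0.25 corr 0.99 -> dz mm -0.6
front rim (0.11, -0.03) shift px 0.50 corr 0.94 -> dz mm -1.3
front rim (0.11, 0) shift px 0.25 corr 0.99 -> dz mm -0.7
front rim (0.11, 0.03) shift px -1.00 corr 0.84 -> dz mm 2.7
front rim (0.11, 0.055) shift px 1.75 corr 0.91 -> dz mm -4.7
front bottom (0.11, -0.055) shift px 0.25 corr 0.92 -> dz mm -0.7
front bottom (0.11, -0.03) shift px 0.25 corr 0.96 -> dz mm -0.7
front bottom (0.11, 0) shift px 1.00 corr 0.86 -> dz mm -2.8
front bottom (0.11, 0.03) shift px 0.50 corr 0.92 -> dz mm -1.4
front bottom (0.11, 0.055) shift px -3.00 corr 0.96 -> dz mm 8.4
back rim (-0.11, -0.07) shift px -1.75 corr 0.90 -> dz mm 5.0
back rim (-0.11, -0.06) shift px -0.25 corr 0.96 -> dz mm 0.7
back rim (-0.11, -0.05) shift px -3.00 corr 0.96 -> dz mm 8.5
back rim (-0.11, -0.03) shift px 0.25 corr 0.89 -> dz mm -0.7
back rim (-0.11, -0.01) shift px -2.75 corr 0.93 -> dz mm 7.9
back rim (-0.11, 0.01) shift px 1.25 corr 0.95 -> dz mm -3.6
back rim (-0.11, 0.03) shift px 1.00 corr 0.94 -> dz mm -2.9
back rim (-0.11, 0.05) shift px -2.50 corr 0.96 -> dz mm 7.3
left rim (-0.09, -0.075) shift px 3.25 corr 0.94 -> dz mm -22.1
left rim (-0.05, -0.075) shift px -0.50 corr 0.99 -> dz mm 3.3
left rim (0, -0.075) shift px -0.75 corr 0.96 -> dz mm 4.8
left rim (0.05, -0.075) shift px -0.50 corr 0.94 -> dz mm 3.0
left rim (0.09, -0.075) shift px -0.50 corr 0.99 -> dz mm 2.9
```

View pics/i.png

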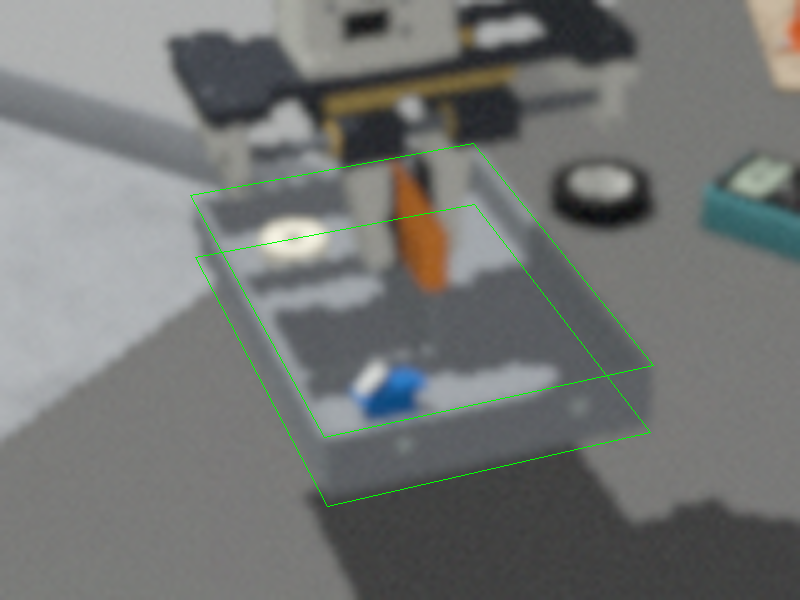

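The level wireframe lifted by 15 cm lies on the tray's rim all round, and front and left rim shifts are mostly about 0.5 px or less. The tray is therefore level with the servo and gear inside. Handing in.

```bash
python3 -c "
from station import arm
s=arm.get_state();print(s['t'],s['eef_pos'],abs(s['qd']).max(),s['gripper_force']);print(arm.job_done())"
```

```text
23.8 [0.49966367 0.05849397 0.2160977 ] 0.0028180953113911542 44.98801231384277
the job is handed in; nothing more can be done
None
```

I stood the jar upright on the bare table to the right of the tray, and the tray is held level about 15 cm up by its grip with the servo and gear still in it; I handed the job in at 23.8 s, though the final picture could not show the jar, which was last seen standing during the lift.

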